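# Set the sifter cap and tip out the small balls

## Robot

A 6-joint arm with a two-finger parallel gripper is mounted at the origin on a cart in front of the work surface, level with it; the furniture and walls round the work are solid. World frame = base frame: x ahead of the robot, y to its left, z up, the work surface at z = 0. Lengths are in mm, angles in rad, forces in N, time in s.
With the tool pointing down it reaches from about 275 to 1000 mm from the base axis. Payload 8.4 kg.
Tool frame: the origin (TCP) lies on the centre line of the jaws, within the pads' length; the fingertips stand r.tip_reach ahead of it and the grasp point (between the pads) lies 11 mm behind it (r.tip_reach is the distance from the TCP to the fingertips, in mm); z points along the fingers, y is the line along which they close (so a half turn about z gives the same grasp; the last joint's range is limited). The gripper opens to 85 mm and grips with 20 to 120 N. Pads are 22 mm wide; open, the fingers measure 114 mm over their backs; the gripper's body (76 mm by 85 mm) begins 54 mm behind the grasp point. The pads swing forward as they close: fully open they stand 13 mm farther back than shut.
Start: joints at [-1.124, 0.353, 1.633, -0, 1.155, -0.002], TCP at [271.177, -563.108, 239.281] pointing down, gripper open.
Joint ranges: [-2.63, 2.63], [-0.92, 2.1], [0.06, 2.66], [-1.3, 4.44], [0, 2.69], [-3.02, 3.02]. Speed limits (rad/s): [2.22, 2.22, 2.79, 3.14, 3.14, 3.14].

## Interface

Orientations are given as [roll, pitch, yaw] about the fixed x, y, z axes, in that order (R = Rz(yaw) Ry(pitch) Rx(roll)).
In Python, from rig import r gives the robot as it stands.
- The arm moves only by the tool carry_out, never from a script. Its argument "targets" is a list of rows, each an object with "dp": the shift along the tool's x, y, z in mm, a list of three; "yaw": the turn about the tool's z in degrees. A call has 1 to 12 rows; each row is the pose to reach, as a shift and turn from the pose commanded when the call began, along the tool's axes at that moment; what a row does not reach only later rows make up. A row lasts 1/8 s, in which the tool goes at most 62.5 mm and 10.7 degrees, less where a joint would pass 70% of its speed; a pose out of reach is approached as far as the arm can. A call with a gripper value outside its range is refused whole. "fingers" is the opening, from -1 (shut) to 1 (fully open), so that 0 is half open, set as the call begins (left out, the last holds). The fingers move at their own pace and stop on an object; "grip_force" is the grip in N (left out, the last holds). Time passes only in rows, so rows that repeat a pose let the fingers close. It gives the time, the measured TCP pose, the force, the opening and the grip force at its end, in the units of the state.
- r.sense(): the state, without advancing time (a new reading comes with each control period).
- r.grab_frame(name): name is "scene" or "side" or "wrist"; returns the picture (400x640x3 uint8, red, green, blue); there is no depth.
- r.get_calibration(name): a dict with "fx", "fy", "cx", "cy" (pixels), "rvec" (rotation vector, rad) and "tvec" (3), from world to camera coordinates, as OpenCV has them. Camera axes: x right, y down, z forward; pixel columns grow to the right and rows downward; lengths in mm; the calibration is good to about 2 mm. A picture is of the moment at which its call begins: read the wrist's pose just before it. get_calibration takes no time and is no camera call; for the wrist camera it gives the pose at the moment of the call.
- r.sign_off(): hands the job in; it is judged then, once.
The state is a dict: "clock": time; "qpos": joint angles; "qvel": joint speeds; "joint_efforts": joint torques, N m; "eef_pos": TCP position; "tcp_rot": TCP orientation; "contact_force": force on the tool from outside, world axes, zero at the start; "wrist_torque": the same for the moment, N m; "opening": opening from 0.0 (shut) to 1.0 (fully open); "grasp_force": force on a finger pad.
Only numpy, scipy, OpenCV 4.12 (cv2) and the standard library are available. Lean on these libraries where they do the work, as an engineer would, in place of code of your own. Each camera call takes 0.05 s, during which the arm holds its last target. There are 200 camera calls.

## Task

Press down and turn the sifter cap on the hopper until its middle-sized slot stands at the outlet on the tray side, and let the cap spring fully up into its notch there while the hopper is upright. Then tip the hopper all the way over with its crank so that the three small balls run into the tray and the big one stays inside (rock it if one hangs up), and turn the hopper back upright with the cap still seated. Leave the dish, the timer and the lone tube where they are.

Things in the scene. Friction and masses are not known exactly. Their poses are not given: they have to be found in the camera images.
- stand: Fixed aluminium stand of a tilting ball dispenser. Origin on the worktop below the middle of the hopper; z up, +x to the rear, +y to the left. Base plate and two upright side posts (outer faces at x = -81 and +81 mm, y 10 to 69 mm, up to z = 165 mm) lie on its +y side, the tray on its -y side. The hopper hangs between the posts.
- hinge_axis (a point): Point on the hopper's hinge, 150 mm above the stand's origin; the axis runs along the stand's x. The clear square hopper (76 x 90 mm) spans 50 mm below to 38 mm above it. An end plate closes its mouth but for a window (68 x 34 mm) along the -y wall: only the cap opening standing at the -y side is in use.
- hopper (a joint): Tipping angle of the hopper, rad: 0 upright (firm stop), 2.2 fully tipped (firm stop), mouth then pointing down over the tray. Positive tips the top towards the stand's -y side. Stiff hinge: it stays where it is left and takes about 5 N at the crank pin.
- crank_pin (a point): Middle of the smooth crank pin in front of the stand; tips the hopper and turns with it (frame: the hopper's). 12 mm thick, parallel to the hinge, free 25 mm each way from here, 18 mm knob at its near end. 65 mm from the hinge axis: upright it is 59 mm to +y and 27 mm above the axis; tipping takes it over the top to 57 mm to -y, 32 mm above. Reachable from above all the way.
- sifter_cap (a joint): Turn of the round sifter cap (disc 134 mm across), rad, anticlockwise positive from above; 0: middle slot at the hopper's outlet (-y side), +2.09 the narrow slot, -2.09 the wide opening. Stops at -2.35 and +2.35. Twelve index notches 30 degrees (0.524 rad) apart, one exactly at 0; about 0.04 rad of play either way in a notch.
- cap_press (a joint): How far the cap is pressed down, m: 0 up, seated in a notch; 0.006 down on a firm stop. Spring: 5 N to start, 9 N fully down. A fixed tooth in a notch of the cap's rim locks the turning until the cap is pressed 0.0045 or more; let go between notches, the cap stays caught about 0.004 down with the tooth on a ridge until turned to a notch, where it springs up.
- cap_grip (a point): Middle of the cap's straight handle bar, on the cap's axis: 56 mm long (this point's x), 12 mm thick (y), 24 mm high; this point is 12 mm below its top, 26 mm above the disc (12 mm gap under the bar). z is the cap's axis. 75 mm above the hinge axis with cap up and hopper upright. At cap turn 0 the bar points 30 degrees clockwise of the stand's x.
- index_tooth (a point): Lower end of the fixed steel tooth (7 mm wide) that engages the notches (12 mm wide) of the cap's rim, at the hopper's +y side, 65 mm from the cap's axis.
- middle_slot (a point): Middle slot in the cap, 74 x 22 mm, with a shallow V in its inner edge: lets the small balls through but not the big one. Point 40 mm from the cap's axis on its upper face.
- wide_opening (a point): Wide opening in the cap, 34 x 35 mm: the big ball falls out too. Point 40 mm from the cap's axis.
- narrow_slot (a point): Narrow slot in the cap, 74 x 10 mm: no ball passes. Point 40 mm from the cap's axis.
- big_ball: Steel ball, 28 mm across, in the hopper, too big for the middle slot; origin at its centre.
- tray: White moulded tray, 255 x 345 x 46 mm, loose beside the stand below the outlet; origin at the centre of its underside, z up, long side along its y.
- dish: Petri dish, 90 mm across, 12 mm high, a bystander; origin at the centre of its underside.
- kitchen_timer: White lab timer, 66 x 66 x 20 mm, a bystander; origin at the centre of its underside.
- lone_tube: Lying 50 ml tube with a screw cap, 114 x 33 mm, a bystander; origin under its middle, its length along y.
- small_ball_0: One of three equal polished, slippery steel balls, 14 mm across, in the hopper at the start; origin at its centre.
- small_ball_1: One of three equal polished, slippery steel balls, 14 mm across, in the hopper at the start; origin at its centre.
- small_ball_2: One of three equal polished, slippery steel balls, 14 mm across, in the hopper at the start; origin at its centre.

How it is judged (in metres and radians):
On the way, in this order (a step that is already met when the one before it is completed fails the run):
1. the middle slot stands at the outlet with the cap sprung up in its notch, the hopper upright (value of joint sifter_cap between -0.08 and 0.08 rad and value of joint cap_press below 0.002 m and value of joint hopper below 0.15 rad), for 0.3 s.
2. the hopper is tipped right over with the cap still so set (value of joint sifter_cap between -0.08 and 0.08 rad and value of joint cap_press below 0.002 m and value of joint hopper above 1.9 rad), for 0.2 s.
At the end, for the whole second after the job is handed in: All three small balls lie at rest inside the tray, the big ball is at rest in the hopper (within 80 mm of the hinge), the hopper is upright again (within 0.12 rad), and the cap is still up in its notch (pressed less than 2 mm) with the middle slot at the outlet (within 0.08 rad) (value of joint sifter_cap between -0.08 and 0.08 rad and value of joint cap_press below 0.002 m and value of joint hopper below 0.12 rad and distance between big_ball and hinge_axis below 0.08 m and linear speed of each of big_ball, small_ball_0, small_ball_1, small_ball_2 below 0.05 m/s and x of small_ball_0 in the frame of tray between -0.125 and 0.125 m and y of small_ball_0 in the frame of tray between -0.17 and 0.17 m and z of small_ball_0 in the frame of tray between 0 and 0.04 m and x of small_ball_1 in the frame of tray between -0.125 and 0.125 m and y of small_ball_1 in the frame of tray between -0.17 and 0.17 m and z of small_ball_1 in the frame of tray between 0 and 0.04 m and x of small_ball_2 in the frame of tray between -0.125 and 0.125 m and y of small_ball_2 in the frame of tray between -0.17 and 0.17 m and z of small_ball_2 in the frame of tray between 0 and 0.04 m); the robot touches nothing.
It fails at once if the big ball leaves the hopper (distance between big_ball and hinge_axis above 0.13 m).
It fails at once if the dish, the timer or the lone tube is moved by more than 30 mm (distance of any of dish, kitchen_timer, lone_tube from where it was at the start of the episode above 0.03 m).
It also fails if it takes over 67 s, if anything falls off the work surface, if the arm or the gripper's body presses on something with over 40 N, if the wrist force passes 120 N, or if a joint passes its speed limit or range.

## Working session

There is one attempt and no reset: what is moved stays moved. The work goes in short steps, Python scripts to look and compute and a tool call to move; the robot and the scene stay as the last step left them, time stands still between calls to the robot, and variables do not carry over. Pictures are saved under pics/ and viewed, at most 10 in all, crops included, and the job is handed in when it is done.

Besides the shell and the picture viewer there is one more tool, called after "Request:" as name([rows], argument=value, ...), one row to a line, values as JSON. carry_out: Moves the arm, as the interface text tells. Its arguments: {"type":"object","properties":{"targets":{"type":"array","items":{"type":"object","properties":{"dp":{"type":"array","items":{"type":"number"}},"yaw":{"type":"number"}}}},"fingers":{"type":"number"},"grip_force":{"type":"number"}},"required":["targets"]}

```bash
mkdir -p pics; ls
python3 - <<'E'
from rig import r
import cv2,numpy as np
print(r.tip_reach, r.sense())
for n in ["scene","side"]:
    im=r.grab_frame(n); cv2.imwrite(f"pics/{n}0.png",cv2.cvtColor(im,cv2.COLOR_RGB2BGR)); print(n,r.get_calibration(n))
a=[cv2.imread(f"pics/{n}0.png") for n in ["scene","side"]]
E
```

```text
pics
8.0 {'clock': 0.0, 'qpos': array([-1.12439420e+00,  3.53674262e-01,  1.63418721e+00, -1.32780751e-05,
        1.15521411e+00, -2.38944449e-03]), 'qvel': array([-0.0002029 ,  0.0014906 ,  0.00102479,  0.0010409 , -0.00186984,
       -0.00057218]), 'joint_efforts': array([-3.91579979e-04, -6.05250192e+01, -3.42054820e+01, -6.66104347e-05,
        9.50532267e-03, -8.58597332e-06]), 'eef_pos': array([ 270.95853178, -562.65320252,  238.52266965]), 'tcp_rot': array([-3.14010970e+00,  8.59650165e-06,  4.48796949e-01]), 'contact_force': array([0.25109116, 0.34057935, 0.11651973]), 'wrist_torque': array([-0.00778707,  0.03080413, -0.08029366]), 'grasp_force': 0.0, 'opening': 0.9957865863787889}
scene {'fx': 464.1410491395251, 'fy': 464.1410491395251, 'cx': 316.0457169418608, 'cy': 198.73225141055062, 'rvec': array([ 0.87091785, -2.19064728,  1.40749318]), 'tvec': array([ 319.86304767,  280.39340109, 1105.406528  ])}
side {'fx': 404.4564857545896, 'fy': 404.4564857545896, 'cx': 315.7274997397058, 'cy': 198.82457342655326, 'rvec': array([ 2.156369  , -0.40689145,  0.19812782]), 'tvec': array([-467.9616001 ,  207.21606199, 1422.10685758])}
```

View pics/scene0.png

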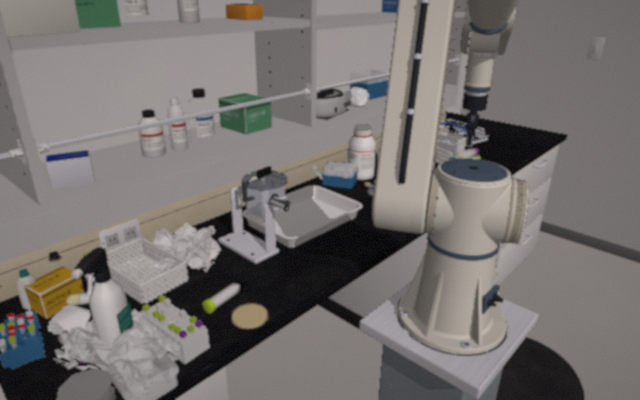

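View pics/side0.png

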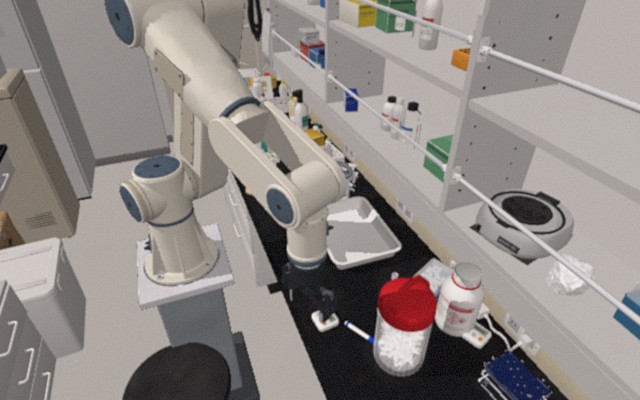

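```bash
cat > h.py <<'E'
from rig import r
import cv2,numpy as np
def cal(c):
    K=np.array([[c["fx"],0,c["cx"]],[0,c["fy"],c["cy"]],[0,0,1]]); R=cv2.Rodrigues(np.array(c["rvec"]))[0]; t=np.array(c["tvec"]).ravel()
    return K,R,t
def onplane(c,uv,z):
    K,R,t=cal(c); o=-R.T@t; d=R.T@np.linalg.inv(K)@np.array([uv[0],uv[1],1.]); return o+d*(z-o[2])/d[2]
def proj(c,P):
    K,R,t=cal(c); p=(K@(R@np.atleast_2d(P).T+t[:,None])); return (p[:2]/p[2]).T
def snap(n,f):
    c=r.get_calibration(n); im=cv2.cvtColor(r.grab_frame(n),cv2.COLOR_RGB2BGR); cv2.imwrite(f"pics/{f}.png",im); np.save(f"pics/{f}.npy",c,allow_pickle=True); return c,im
E
python3 - <<'E'
from h import *
c=r.get_calibration("scene")
print("cap",onplane(c,(263,172),225),onplane(c,(265,182),199))
for p in [(221,241),(258,261),(281,250)]: print(onplane(c,p,5))
for p in [(290,242),(362,211),(319,189),(247,207)]: print("tray",onplane(c,p,46 ))
K,R,t=cal(c); print(-R.T@t)
w=r.get_calibration("wrist"); K,R,t=cal(w); print("wrist cam",-R.T@t,"axes",R, w["fx"])
im=cv2.imread("pics/scene0.png"); cv2.imwrite("pics/s0c.png",cv2.resize(im[150:270,200:380],None,fx=4.4,fy=4.4,interpolation=cv2.INTER_CUBIC))
E
```

```text
cap [593.14383849  60.66120089 225.        ] [580.24883671  65.70321258 199.        ]
[681.09974534 165.43777655   5.        ]
[512.75882715 161.28113471   5.        ]
[509.81813244  75.33441205   5.        ]
tray [472.75167684  73.14638316  46.        ]
tray [ 448.15454361 -229.18693896   46.        ]
tray [ 672.25056771 -264.18732876   46.        ]
tray [742.62062914  11.1164431   46.        ]
[-371.5278597   868.42583788  714.6048099 ]
wrist cam [ 342.79495549 -527.79410701  373.43916041] axes [[ 0.43504673 -0.90040512 -0.00222657]
 [-0.85484885 -0.41380951  0.31304173]
 [-0.28278576 -0.1342844  -0.94973676]] 316.2751790334135
```

View pics/s0c.png

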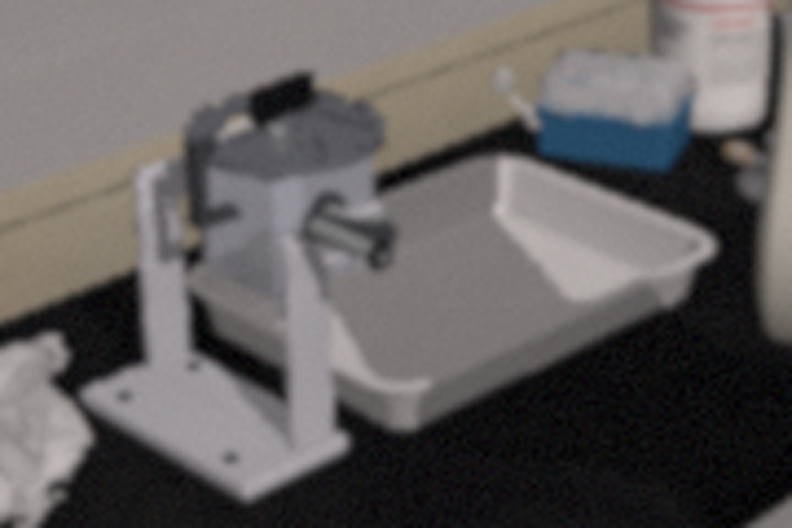

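Request:
carry_out([
  {"dp":[30,-25,-40],"yaw":-5},
  {"dp":[70,-55,-80],"yaw":-10},
  {"dp":[115,-90,-110],"yaw":-16},
  {"dp":[162,-125,-130],"yaw":-22},
  {"dp":[212,-160,-130],"yaw":-28},
  {"dp":[262,-195,-130],"yaw":-34},
  {"dp":[312,-235,-130],"yaw":-40},
  {"dp":[362,-275,-130],"yaw":-46},
  {"dp":[412,-315,-130],"yaw":-52},
  {"dp":[462,-350,-130],"yaw":-58},
  {"dp":[512,-385,-130],"yaw":-64},
  {"dp":[557,-420,-130],"yaw":-64},
])

```text
clock: 1.6
eef_pos: [591.4, 59.0, 368.9]
tcp_rot: [-3.141, 0.0, 1.568]
contact_force: [0.2, 0.7, 0.9]
opening: 0.995
grasp_force: 0.0
```

Request:
carry_out([
  {"dp":[0,0,0],"yaw":0},
  {"dp":[0,0,0],"yaw":0},
])

```text
clock: 1.85
eef_pos: [590.4, 56.8, 368.7]
tcp_rot: [-3.14, 0.001, 1.567]
contact_force: [-1.1, 0.2, 0.3]
opening: 0.999
grasp_force: 0.0
```

Run:
```python
from h import *
s=r.sense(); print(s["clock"],s["eef_pos"],s["tcp_rot"],s["qpos"])
c,im=snap("wrist","w1"); c2,im2=snap("scene","s1"); c3,im3=snap("side","d1")
K,R,t=cal(c); print(-R.T@t)
```

```text
1.85 [590.35086403  56.79511404 368.69531128] [-3.14024171e+00  6.39491954e-04  1.56659525e+00] [ 9.36660050e-02  2.08873391e-01  1.54257094e+00 -5.12642443e-04
  1.39155530e+00  9.79592677e-02]
[590.22252703 137.47427851 503.47394873]
```

View pics/w1.png

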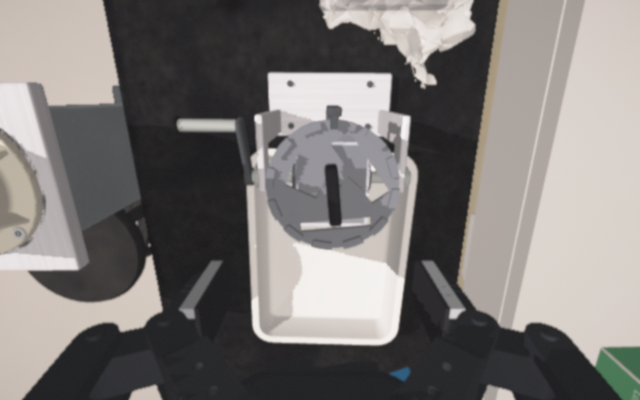

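Run:
```python
import cv2
im=cv2.imread("pics/w1.png")
cv2.imwrite("pics/w1c.png",cv2.resize(im[90:260,160:420],None,fx=3.05,fy=3.05,interpolation=cv2.INTER_CUBIC))
```

```text
(no output)
```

View pics/w1c.png

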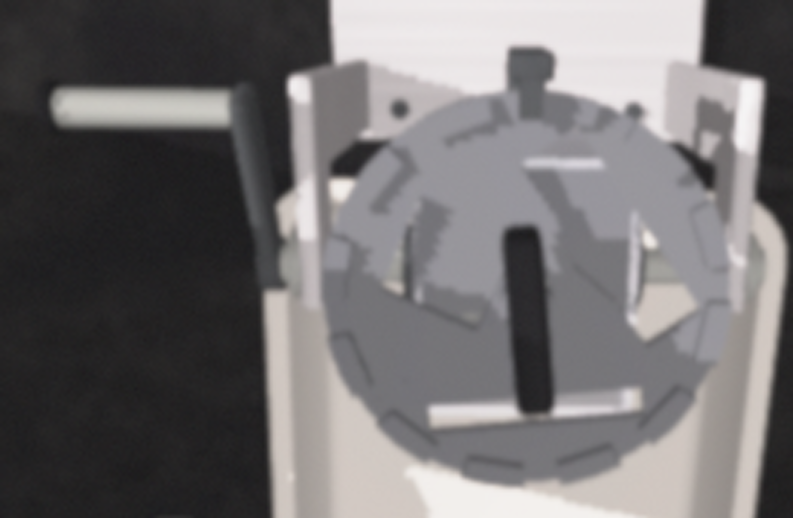

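Run:
```python
from h import *
c=np.load("pics/w1.npy",allow_pickle=True).item(); im=cv2.imread("pics/w1.png")
f=lambda x,y:(160+x/3.05,90+y/3.05)
for n,p in dict(Lr=(290,78),Lf=(308,305),Rr=(763,80),Rf=(745,308)).items(): print(n,onplane(c,f(*p),165)[:2].round(1))
for n,p in dict(pin0=(58,108),pin1=(230,109)).items(): print(n,onplane(c,f(*p),177)[:2].round(1))
print("tooth",onplane(c,f(530,52),205)[:2])
g=im.max(2); m=np.uint8(g<45)*255; m[:,:320]=0;m[:,350:]=0;m[:155]=0;m[240:]=0
cs=max(cv2.findContours(m,0,2)[0],key=cv2.contourArea)
print(cv2.minAreaRect(cs))
P=np.array([onplane(c,q[0],237)[:2] for q in cs],np.float32); print(cv2.minAreaRect(P))
for p in [(428,415),(640,395)]: print("slot",onplane(c,f(*p),199)[:2])
print("disc L/R/bottom",[onplane(c,f(*p),199)[:2].round(1) for p in [(323,265),(730,275),(530,482)]])
print("tray",[onplane(c,p,46)[:2].round(1) for p in [(249,190),(251,330),(402,330),(417,170),(325,345)]])
```

```text
Lr [520.7 119.1]
Lf [521.7  38.9]
Rr [681.2 118. ]
Rf [681.4  37.4]
pin0 [445.7 110.4]
pin1 [502.6 109.9]
tooth [600.65028168 128.56774289]
((333.2120666503906, 194.10519409179688), (58.25224685668945, 10.04146671295166), 86.633544921875)
((599.8181762695312, 55.17580032348633), (8.961240768432617, 53.710567474365234), 3.4246578216552734)
slot [567.1320923    9.65089063]
slot [639.13797343  16.82350374]
disc L/R/bottom [array([534.3,  62.3]), array([666.5,  58.7]), array([602.2, -15.7])]
tray [array([479.6,   4.3]), array([ 464. , -252.2]), array([ 729.6, -252.5]), array([729.7,  34.4]), array([ 594.2, -285. ])]
```

Request:
carry_out([
  {"dp":[-2,5,30],"yaw":-2.5},
  {"dp":[-4.5,10,70],"yaw":-2.5},
  {"dp":[-4.5,10,105],"yaw":-2.5},
  {"dp":[-4.5,10,130],"yaw":-2.5},
  {"dp":[-4.5,10,145],"yaw":-2.5},
  {"dp":[-4.5,10,151],"yaw":-2.5},
  {"dp":[-4.5,10,151],"yaw":-2.5},
  {"dp":[-4.5,10,151],"yaw":-2.5},
], fingers=0)

```text
clock: 3.0
eef_pos: [601.3, 52.4, 219.3]
tcp_rot: [3.14, -0.0, 1.609]
contact_force: [0.5, 0.9, 0.2]
opening: 0.501
grasp_force: 0.0
```

Run:
```python
from h import *
s=r.sense(); print(s["eef_pos"],s["tcp_rot"],s["contact_force"],s["opening"])
c,im=snap("wrist","w2"); c2,im2=snap("side","d2")
cv2.imwrite("pics/w2c.png",np.hstack([cv2.resize(im,(400,250)),im2[100:350,150:550]]))
```

```text
[601.3322167   52.39152497 219.32923735] [ 3.13998799e+00 -8.74862709e-05  1.60935083e+00] [0.48341756 0.89840629 0.24247739] 0.5014096942503637
```

View pics/w2c.png

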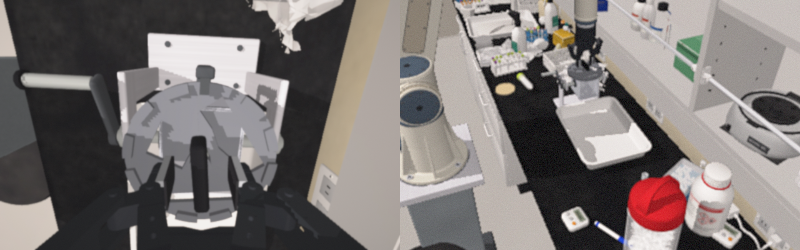

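Request:
carry_out([
  {"dp":[0,0,2],"yaw":0},
  {"dp":[0,0,2],"yaw":0},
  {"dp":[0,0,2],"yaw":0},
  {"dp":[0,0,2],"yaw":0},
  {"dp":[0,0,2],"yaw":0},
], fingers=-1, grip_force=60)

```text
clock: 3.72
eef_pos: [600.7, 52.4, 216.6]
tcp_rot: [3.142, 0.0, 1.609]
contact_force: [-3.2, 0.1, 5.6]
opening: 0.125
grasp_force: 124.4
```

Request:
carry_out([
  {"dp":[0,0,0],"yaw":0},
  {"dp":[0,0,0],"yaw":0},
])

```text
clock: 3.98
eef_pos: [600.7, 52.4, 216.5]
tcp_rot: [-3.142, -0.0, 1.609]
contact_force: [-2.8, -0.6, 5.2]
opening: 0.123
grasp_force: 124.4
```

Request:
carry_out([
  {"dp":[0,0,2.5],"yaw":0},
  {"dp":[0,0,5],"yaw":0},
  {"dp":[0,0,6.5],"yaw":0},
  {"dp":[0,0,6.5],"yaw":0},
])

```text
clock: 4.47
eef_pos: [601.0, 52.4, 213.4]
tcp_rot: [3.14, -0.0, 1.609]
contact_force: [-13.4, -1.7, 32.4]
opening: 0.128
grasp_force: 130.1
```

Request:
carry_out([
  {"dp":[0,0,0],"yaw":3},
  {"dp":[0,0,0],"yaw":6},
  {"dp":[0,0,0],"yaw":6},
])

```text
clock: 4.85
eef_pos: [601.1, 52.4, 213.4]
tcp_rot: [3.14, -0.0, 1.504]
contact_force: [-12.3, -1.8, 31.4]
opening: 0.126
grasp_force: 129.8
```

Run:
```python
from h import *
s=r.sense(); print(s["eef_pos"],s["tcp_rot"],s["contact_force"],s["wrist_torque"])
c,im=snap("wrist","w3"); c2,im2=snap("scene","s3")
cv2.imwrite("pics/w3c.png",np.hstack([im[80:380,160:520],cv2.resize(im2[140:260,190:334],(360,300),interpolation=cv2.INTER_CUBIC)]))
```

```text
[601.14879855  52.39496967 213.41312518] [ 3.13951735e+00 -2.17312278e-04  1.50403927e+00] [-12.25136309  -1.82026833  31.41086381] [-0.31039969  2.09493047 -0.09947891]
```

View pics/w3c.png

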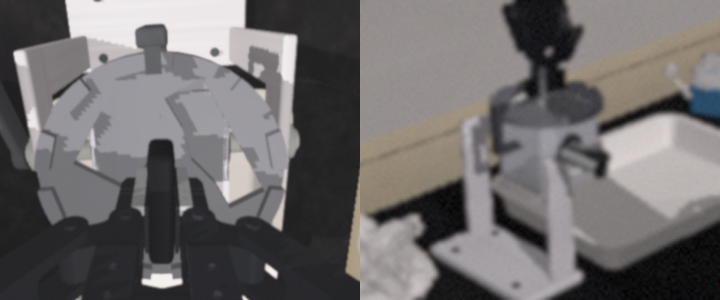

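Request:
carry_out([
  {"dp":[0,0,-1],"yaw":6},
  {"dp":[0,0,-1],"yaw":13},
  {"dp":[0,0,-1],"yaw":20},
  {"dp":[0,0,-1],"yaw":27},
  {"dp":[0,0,-1],"yaw":34},
  {"dp":[0,0,-1],"yaw":40},
])

```text
clock: 5.7
eef_pos: [602.3, 51.8, 213.5]
tcp_rot: [3.138, -0.002, 0.803]
contact_force: [-4.6, -4.6, 20.5]
opening: 0.126
grasp_force: 127.6
```

Request:
carry_out([
  {"dp":[0,0,0],"yaw":7},
  {"dp":[0,0,0],"yaw":14},
  {"dp":[0,0,0],"yaw":21},
  {"dp":[0,0,0],"yaw":28},
  {"dp":[0,0,0],"yaw":35},
  {"dp":[0,0,0],"yaw":42},
  {"dp":[0,0,0],"yaw":49},
  {"dp":[0,0,0],"yaw":56},
  {"dp":[0,0,0],"yaw":63},
  {"dp":[0,0,0],"yaw":70},
  {"dp":[0,0,0],"yaw":76},
  {"dp":[0,0,0],"yaw":76},
])

```text
clock: 7.2
eef_pos: [602.5, 49.4, 213.6]
tcp_rot: [3.14, -0.006, -0.521]
contact_force: [-2.8, -15.3, 20.9]
opening: 0.123
grasp_force: 127.4
```

Request:
carry_out([
  {"dp":[0.8,2.4,0],"yaw":0},
  {"dp":[0.8,2.4,-2],"yaw":0},
  {"dp":[0.8,2.4,-4],"yaw":0},
  {"dp":[0.8,2.4,-5.5],"yaw":0},
  {"dp":[0.8,2.4,-5.5],"yaw":0},
])

```text
clock: 7.82
eef_pos: [602.4, 49.1, 217.5]
tcp_rot: [-3.14, -0.005, -0.52]
contact_force: [4.3, -4.3, 5.0]
opening: 0.125
grasp_force: 124.5
```

Request:
carry_out([
  {"dp":[0,0,-1.5],"yaw":0},
  {"dp":[0,0,-2],"yaw":0},
  {"dp":[0,0,-2],"yaw":0},
])

```text
clock: 8.2
eef_pos: [602.3, 49.1, 219.3]
tcp_rot: [-3.14, -0.005, -0.52]
contact_force: [4.4, -5.4, 4.7]
opening: 0.126
grasp_force: 124.3
```

Request:
carry_out([
  {"dp":[0,0,0],"yaw":0},
  {"dp":[0,0,0],"yaw":0},
  {"dp":[0,0,0],"yaw":0},
  {"dp":[0,0,-20],"yaw":0},
  {"dp":[0,0,-60],"yaw":0},
  {"dp":[0,0,-110],"yaw":0},
  {"dp":[-40,0,-140],"yaw":-10},
  {"dp":[-60,0,-140],"yaw":-20},
  {"dp":[-60,0,-140],"yaw":-30},
  {"dp":[-60,0,-140],"yaw":-30},
], fingers=0)

```text
clock: 9.45
eef_pos: [547.9, 79.9, 358.3]
tcp_rot: [-3.142, 0.0, 0.003]
contact_force: [0.4, 0.4, 0.6]
opening: 0.497
grasp_force: 0.0
```

Run:
```python
from h import *
s=r.sense(); print(s["clock"],s["eef_pos"],s["tcp_rot"],s["qpos"],s["contact_force"],s["opening"])
c,im=snap("wrist","w4"); c2,im2=snap("scene","s4")
im2c=cv2.resize(im2[140:260,190:334],(480,400),interpolation=cv2.INTER_CUBIC)
cv2.imwrite("pics/w4c.png",np.hstack([im[:,60:]*1,im2c])[:,:][:, :] if 0 else im)
```

```text
9.45 [547.91492097  79.94422148 358.26367752] [-3.14153537e+00  8.43381208e-05  2.99529541e-03] [1.42133582e-01 1.47387054e-01 1.63918808e+00 7.00473613e-05
 1.35509310e+00 1.70991962e+00] [0.35577875 0.40447023 0.59634295] 0.4968257411633786
```

View pics/w4c.png

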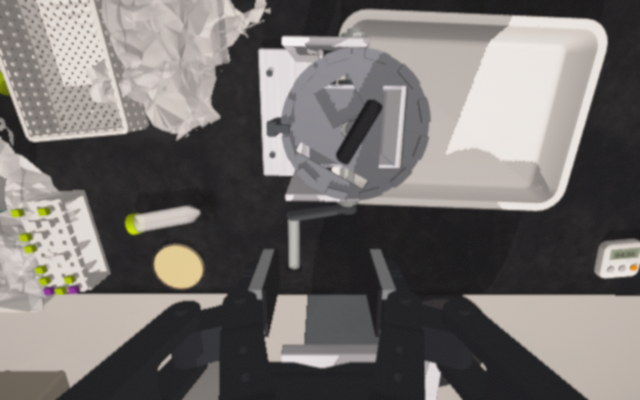

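Run:
```python
from h import *
c=np.load("pics/w4.npy",allow_pickle=True).item(); im=cv2.imread("pics/w4.png")
m=np.uint8(im.max(2)<45)*255; m[:,:325]=0;m[:,395:]=0;m[:92]=0;m[175:]=0
cs=max(cv2.findContours(m,0,2)[0],key=cv2.contourArea)
P=np.array([onplane(c,q[0],237)[:2] for q in cs],np.float32); print(cv2.minAreaRect(P))
for a,p in [("pin near",(294,268)),("pin far",(293,218)),("knobs",(294,262))]: print(a,onplane(c,p,177)[:2])
print("slot",[onplane(c,p,199)[:2].round(1) for p in [(383,166),(387,87),(400,166),(405,87)]])
print("disc",[onplane(c,p,199)[:2].round(1) for p in [(282,125),(430,125),(357,48),(355,202)]])
print("tube,dish",[onplane(c,p,20)[:2].round(1) for p in [(130,222),(200,212),(180,265)]])
c=np.load("pics/s4.npy",allow_pickle=True).item()
print(proj(c,[[446,110,177],[500,110,177]]))
cv2.imwrite("pics/cmp.png",np.hstack([cv2.resize(cv2.imread(f"pics/{f}.png")[150:235,220:320],(400,340),interpolation=cv2.INTER_CUBIC) for f in ("s0c_","s4") ]) if 0 else np.hstack([cv2.resize(cv2.imread(f"pics/{f}.png")[150:235,220:320],(400,340),interpolation=cv2.INTER_CUBIC) for f in ("scene0","s4")]))
```

```text
((601.1903686523438, 51.96833801269531), (11.824624061584473, 52.2299690246582), 60.030372619628906)
pin near [443.05718937 111.12191761]
pin far [503.74391222 110.79510807]
knobs [450.69750805 110.94585181]
slot [array([565.4,  22.4]), array([635.7,  23.5]), array([565.5,   6.3]), array([635.7,   7.7])]
disc [array([602.8, 116.5]), array([603.4, -17.8]), array([666.6,  50.9]), array([529.5,  47.5])]
tube,dish [array([434.1, 388.8]), array([451.8, 273.9]), array([356.2, 318.8])]
[[286.07548322 207.6977616 ]
 [272.4614142  201.7542391 ]]
```

View pics/cmp.png

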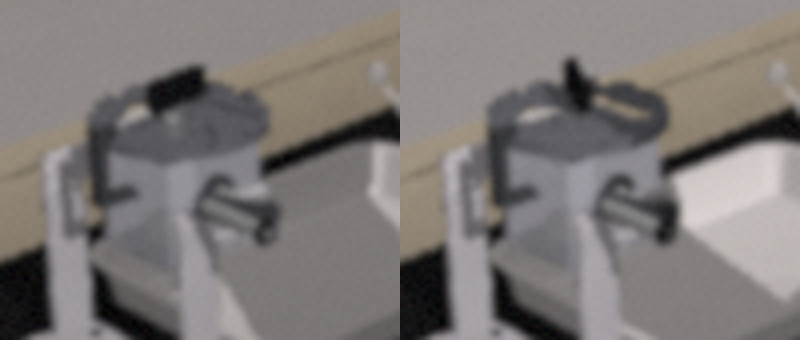

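Request:
carry_out([
  {"dp":[-40,-15,20],"yaw":0},
  {"dp":[-76,-31,50],"yaw":0},
  {"dp":[-76,-31,95],"yaw":0},
  {"dp":[-76,-31,140],"yaw":0},
  {"dp":[-76,-31,175],"yaw":0},
  {"dp":[-76,-31,192],"yaw":0},
  {"dp":[-76,-31,192],"yaw":0},
  {"dp":[-76,-31,192],"yaw":0},
])

```text
clock: 10.55
eef_pos: [472.7, 110.5, 166.9]
tcp_rot: [-3.141, -0.001, 0.002]
contact_force: [-0.0, -0.9, 1.2]
opening: 0.498
grasp_force: 0.0
```

Request:
carry_out([
  {"dp":[0,0,0],"yaw":0},
  {"dp":[0,0,0],"yaw":0},
  {"dp":[0,0,0],"yaw":0},
  {"dp":[0,0,0],"yaw":0},
  {"dp":[0,0,0],"yaw":0},
], fingers=-1, grip_force=30)

```text
clock: 11.18
eef_pos: [472.6, 110.5, 167.0]
tcp_rot: [-3.141, -0.001, 0.003]
contact_force: [-1.2, -1.3, 6.5]
opening: 0.124
grasp_force: 29.3
```

Request:
carry_out([
  {"dp":[0,2.8,-5.4],"yaw":0},
  {"dp":[0,6.5,-11.1],"yaw":0},
  {"dp":[0,10.8,-16.4],"yaw":0},
  {"dp":[0,15.6,-21.2],"yaw":0},
  {"dp":[0,20.9,-25.5],"yaw":0},
  {"dp":[0,26.6,-29.2],"yaw":0},
  {"dp":[0,26.6,-29.2],"yaw":0},
])

```text
clock: 12.05
eef_pos: [472.3, 86.3, 197.2]
tcp_rot: [-3.136, -0.001, 0.002]
contact_force: [-6.0, 15.4, 16.0]
opening: 0.131
grasp_force: 30.0
```

Request:
carry_out([
  {"dp":[0,6,-5],"yaw":0},
  {"dp":[0,12.4,-8],"yaw":0},
  {"dp":[0,19,-10],"yaw":0},
  {"dp":[0,25.7,-11],"yaw":0},
  {"dp":[0,32.5,-11.2],"yaw":0},
  {"dp":[0,39.3,-11],"yaw":0},
  {"dp":[0,46,-10],"yaw":0},
  {"dp":[0,52.6,-8],"yaw":0},
])

```text
clock: 13.05
eef_pos: [472.2, 32.3, 204.1]
tcp_rot: [-3.139, 0.0, 0.003]
contact_force: [-1.8, 8.2, 4.2]
opening: 0.124
grasp_force: 30.6
```

Request:
carry_out([
  {"dp":[0,6.3,2],"yaw":0},
  {"dp":[0,12.4,5.5],"yaw":0},
  {"dp":[0,18.1,9.5],"yaw":0},
  {"dp":[0,23.4,14],"yaw":0},
  {"dp":[0,28.2,19],"yaw":0},
  {"dp":[0,32.5,24.5],"yaw":0},
  {"dp":[0,36.6,31],"yaw":0},
  {"dp":[0,37.5,33],"yaw":0},
  {"dp":[0,37.5,33],"yaw":0},
  {"dp":[0,37.5,33],"yaw":0},
])

```text
clock: 14.3
eef_pos: [472.2, -5.4, 171.1]
tcp_rot: [-3.14, 0.001, 0.003]
contact_force: [-3.3, 6.5, 6.4]
opening: 0.13
grasp_force: 32.3
```

Run:
```python
from h import *
s=r.sense(); print(s["clock"],s["eef_pos"],s["contact_force"])
c,im=snap("wrist","w5"); c2,im2=snap("side","d5"); c3,im3=snap("scene","s5")
a=cv2.resize(im2[150:290,290:430],(400,400),interpolation=cv2.INTER_CUBIC); b=cv2.resize(im3[150:270,230:370],(400,400*120//140),interpolation=cv2.INTER_CUBIC)
o=np.zeros((600,800,3),np.uint8); o[:250,:400]=cv2.resize(im,(400,250)); o[250:250+b.shape[0],:400]=b; o[:400,400:]=a
cv2.imwrite("pics/m5.png",o)
```

```text
14.3 [472.15123051  -5.43686983 171.05958977] [-3.27540947  6.50513187  6.40425309]
```

View pics/m5.png

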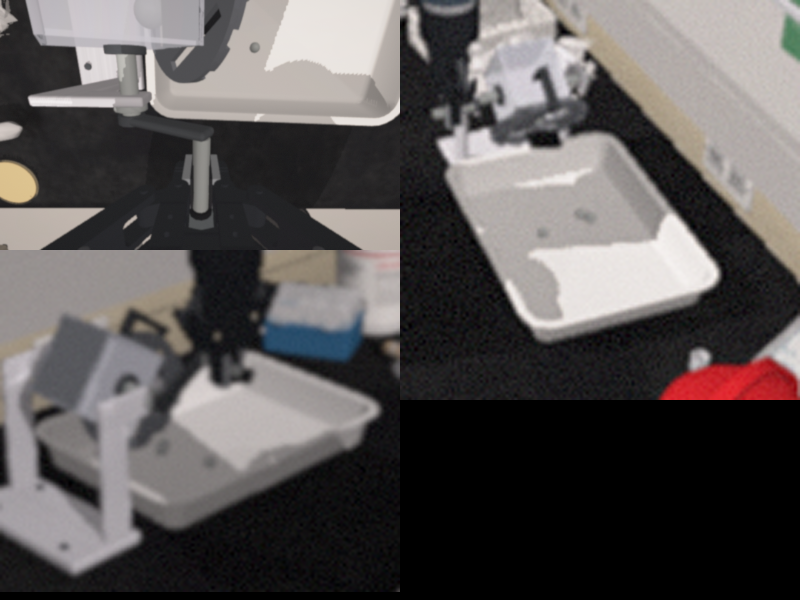

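```bash
cat > balls.py <<'E'
from h import *
def blobs(n,f=None):
    c,im=snap(n,f) if f else (None,None)
    g=cv2.cvtColor(im,cv2.COLOR_BGR2GRAY); bg=cv2.morphologyEx(g,cv2.MORPH_CLOSE,np.ones((17,17),np.uint8))
    d=cv2.subtract(bg,g); m=np.uint8(d>22)*255
    out=[]
    k,_,st,ce=cv2.connectedComponentsWithStats(m)
    for i in range(1,k):
        p=onplane(c,ce[i],9)
        if 4<=st[i,4]<400 and 475<p[0]<720 and -280<p[1]<35: out.append((p[:2].round(0),int(st[i,4]),st[i,2:4].tolist(),int(d[_==i].max())))
    return out
def rep(tag):
    print(r.sense()["clock"])
    for n in("scene","side","wrist"):
        print(n); [print("  ",*b) for b in blobs(n,tag+n)]
E
python3 -c "
from balls import *
rep('t6')"
```

```text
14.45
scene
   [ 505. -216.] 20 [8, 4] 33
   [638. -69.] 18 [4, 5] 33
   [572. -80.] 7 [3, 3] 30
side
   [633. -69.] 22 [7, 5] 44
   [498. -27.] 4 [2, 3] 32
   [567. -81.] 10 [4, 3] 41
   [ 516. -173.] 306 [20, 25] 70
wrist
   [624.  -4.] 9 [2, 8] 24
   [626. -64.] 21 [6, 6] 81
   [ 626. -117.] 9 [3, 5] 34
   [611.  -3.] 53 [4, 31] 37
   [580.  -2.] 44 [4, 26] 42
   [569. -79.] 241 [17, 18] 84
   [566.  25.] 277 [37, 22] 111
   [566. -42.] 52 [6, 12] 92
   [ 520. -256.] 133 [11, 16] 41
```

```bash
python3 -c "
from h import *
for n,ps in (('side',[(635,-69),(567,-81)]),('scene',[(638,-69),(572,-80)])):
    im=cv2.imread(f'pics/t6{n}.png',0); c=np.load(f'pics/t6{n}.npy',allow_pickle=True).item()
    for p in ps:
        u,v=proj(c,[p[0],p[1],9])[0].round().astype(int); print(n,u,v); print(im[v-6:v+7,u-9:u+10])
im=cv2.imread('pics/t6wrist.png',0);c=np.load('pics/t6wrist.npy',allow_pickle=True).item()
print(proj(c,[[626,-64,9],[569,-79,9]])); u,v=proj(c,[626,-64,9])[0].round().astype(int); print(im[0:14,u-18:u+18])
"
```

```text
side 355 225
[[177 173 169 174 168 172 169 171 170 168 172 174 168 172 171 169 172 168
  171]
 [173 174 169 170 171 169 172 169 171 172 170 169 171 172 170 170 168 171
  169]
 [170 170 170 171 172 167 175 173 175 175 170 169 166 170 171 166 169 170
  171]
 [171 172 173 172 173 170 170 167 166 166 171 170 166 170 171 168 169 172
  165]
 [171 169 168 168 171 160 152 156 160 162 167 168 171 169 168 171 170 169
  165]
 [174 171 170 177 165 148 139 146 147 149 152 157 162 169 172 170 170 171
  169]
 [174 174 167 172 165 151 133 140 138 136 145 148 155 166 170 169 168 166
  169]
 [168 170 176 173 173 162 154 144 138 131 138 143 154 161 170 169 168 168
  168]
 [170 171 173 169 172 169 167 160 157 145 136 144 156 164 170 173 167 169
  170]
 [168 173 171 171 172 169 168 172 166 161 154 161 167 168 168 168 166 172
  170]
 [171 169 167 167 169 169 167 169 167 170 164 164 170 168 169 169 167 171
  168]
 [170 175 170 170 171 171 163 168 172 167 171 171 169 168 165 170 169 166
  166]
 [167 168 171 170 169 170 168 171 171 165 167 166 170 167 168 166 166 167
  166]]
side 340 231
[[174 176 173 171 17
[... 4615 characters left out ...]
  94  94  95  99 120 153 174
  181 182 182 183 182 182 182 182 182 181 181 182 182 181 181 181 181 181]
 [ 95  94  94  94  94  94  94  94  94  95  94  95  94  95 102 127 160 177
  182 182 182 183 182 183 181 181 182 182 181 181 181 181 181 182 182 181]
 [ 94  94  94  95  94  95  94  93  94  95  94  95  94  96 107 135 165 179
  182 182 183 183 183 183 182 182 182 182 182 182 182 181 182 182 182 182]
 [ 94  94  94  94  94  94  94  94  94  94  94  94  94  98 113 144 169 181
  182 183 182 182 183 183 182 183 181 182 182 182 182 182 182 182 182 182]
 [ 94  93  94  95  93  94  93  94  94  94  94  95  94  99 120 152 173 181
  183 183 182 182 182 183 183 182 182 183 182 182 182 181 182 181 182 182]]
```

Request:
carry_out([
  {"dp":[0,-5,-8.5],"yaw":0},
  {"dp":[0,-9.3,-14],"yaw":0},
  {"dp":[0,-14.1,-19],"yaw":0},
  {"dp":[0,-19.4,-23.5],"yaw":0},
  {"dp":[0,-25.1,-27.5],"yaw":0},
  {"dp":[0,-31.2,-31],"yaw":0},
  {"dp":[0,-37.5,-33],"yaw":0},
  {"dp":[0,-44,-35],"yaw":0},
  {"dp":[0,-50.8,-36],"yaw":0},
  {"dp":[0,-57.6,-36.2],"yaw":0},
  {"dp":[0,-64.4,-36],"yaw":0},
  {"dp":[0,-71,-35],"yaw":0},
])

```text
clock: 16.1
eef_pos: [473.2, 64.2, 207.5]
tcp_rot: [3.14, -0.003, 0.004]
contact_force: [-2.3, -8.2, 8.3]
opening: 0.12
grasp_force: 29.9
```

Request:
carry_out([
  {"dp":[0,-6.6,1.8],"yaw":0},
  {"dp":[0,-12.9,4.2],"yaw":0},
  {"dp":[0,-19,7.3],"yaw":0},
  {"dp":[0,-24.7,11],"yaw":0},
  {"dp":[0,-30,15.3],"yaw":0},
  {"dp":[0,-34.8,20],"yaw":0},
  {"dp":[0,-39.1,26],"yaw":0},
  {"dp":[0,-42.8,32.5],"yaw":0},
  {"dp":[0,-45.6,39],"yaw":0},
  {"dp":[0,-46.5,42],"yaw":0},
  {"dp":[0,-46.5,42],"yaw":0},
])

```text
clock: 17.48
eef_pos: [473.9, 110.8, 167.5]
tcp_rot: [3.14, -0.004, 0.005]
contact_force: [-7.0, -10.6, 33.7]
opening: 0.124
grasp_force: 34.7
```

Request:
carry_out([
  {"dp":[0,0,-3],"yaw":0},
  {"dp":[0,0,-3],"yaw":0},
])

```text
clock: 17.73
eef_pos: [473.9, 110.7, 168.2]
tcp_rot: [3.14, -0.004, 0.004]
contact_force: [4.1, -8.6, 1.1]
opening: 0.129
grasp_force: 31.7
```

Request:
carry_out([
  {"dp":[0,0,0],"yaw":0},
  {"dp":[0,0,0],"yaw":0},
  {"dp":[0,0,0],"yaw":0},
  {"dp":[0,0,-15],"yaw":0},
  {"dp":[0,0,-50],"yaw":0},
  {"dp":[0,0,-100],"yaw":0},
  {"dp":[30,10,-150],"yaw":0},
  {"dp":[76,31,-190],"yaw":0},
  {"dp":[76,31,-190],"yaw":0},
  {"dp":[76,31,-190],"yaw":0},
], fingers=0)

```text
clock: 18.98
eef_pos: [547.4, 80.5, 356.3]
tcp_rot: [-3.142, 0.001, 0.003]
contact_force: [-0.9, -0.1, -0.4]
opening: 0.5
grasp_force: 0.0
```

```bash
python3 -c "
from balls import *
rep('t7')
s=r.sense(); print(s['eef_pos'],s['contact_force'])
c=np.load('pics/t7wrist.npy',allow_pickle=True).item(); im=cv2.imread('pics/t7wrist.png')
m=np.uint8(im.max(2)<45)*255
u,v=proj(c,[601,52,237])[0].astype(int); k=np.zeros_like(m); k[v-42:v+42,u-36:u+36]=m[v-42:v+42,u-36:u+36]
cs=max(cv2.findContours(k,0,2)[0],key=cv2.contourArea)
P=np.array([onplane(c,q[0],237)[:2] for q in cs],np.float32); print('bar',cv2.minAreaRect(P))
a=cv2.imread('pics/w4.png',0).astype(int)
for f,n in (('s4','scene'),):
    A=cv2.imread('pics/s4.png',0)[165:215,235:285].astype(np.float32); B=cv2.imread('pics/t7scene.png',0)[165:215,235:285].astype(np.float32)
    print('scene hopper diff',np.abs(A-B).mean(), cv2.phaseCorrelate(A,B))
"
```

```text
18.975
scene
   [638. -68.] 16 [4, 5] 34
   [573. -80.] 8 [3, 3] 31
side
   [719. -52.] 233 [22, 32] 42
   [633. -70.] 22 [8, 4] 43
   [567. -80.] 12 [4, 3] 40
   [ 516. -188.] 222 [18, 21] 71
   [ 713. -269.] 5 [3, 4] 29
wrist
   [707.  32.] 4 [3, 2] 27
   [683.  -9.] 32 [10, 5] 32
   [648. -51.] 221 [15, 24] 86
   [640. -74.] 84 [10, 11] 66
   [634. -34.] 10 [2, 8] 35
   [619. -61.] 4 [1, 4] 25
   [600. -80.] 19 [2, 10] 33
   [569. -83.] 20 [4, 6] 37
   [521. -51.] 335 [24, 32] 93
   [521.  27.] 14 [3, 7] 29
   [ 500. -267.] 244 [20, 33] 41
   [510.  33.] 10 [5, 3] 31
   [507.  11.] 14 [4, 4] 46
   [ 476. -208.] 325 [74, 10] 30
   [ 477. -100.] 89 [38, 6] 25
   [478. -57.] 4 [4, 2] 23
   [478. -65.] 4 [2, 2] 23
[546.77107004  80.85413263 355.46610928] [ 0.17108704 -0.29701218 -0.61618608]
bar ((601.2251586914062, 51.99041748046875), (11.88829517364502, 52.082054138183594), 59.725650787353516)
scene hopper diff 1.7408 ((-0.024619978811927012, -0.015193286933392613), 1.0042567958831787)
```

```bash
python3 -c "
from rig import r
print(r.sign_off())"
```

```text
the job is handed in; nothing more can be done
None
```

I handed the job in at about 19 s. The middle slot is at the outlet with the cap seated, all three small balls show in the tray (two touching), the hopper is back upright, and the arm stayed clear of the dish, timer and tube. I did not see the big ball directly, and no verdict came back.

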